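# Close the instrument housing with its slotted cover and wing nut

### The job

Put the cover with the long slot onto the open grey housing: lower it over the wing nut on the centre stud until it lies flat and square on the rim. Then turn the wing nut about a quarter turn clockwise until it stops, so that it holds the cover down, and let go. Leave the other cover, the one with only a small round hole, where it lies.

Things in the scene. Friction and masses are not known exactly. Their poses are not given: they have to be found in the camera images.
- slotted_cover: Loose grey plate, 190 (x) x 100 (y) x 6 mm, 0.25 kg, lying flat, with a slot 62 mm long (x) by 30 mm wide through its middle. It is held by an upright lug on top, centred 74 mm from the middle along +x: 14 mm thick (y), 28 mm long (x), from 6 to 40 mm above the underside; pinch it across the thickness, 25 to 35 mm up. Origin: centre of the underside, z up.
- plain_cover: A second loose grey cover plate of the same size and with the same lug, but with only a round 16 mm hole in its middle, too small for the wing nut. The two covers may lie in each other's place. Origin: centre of the underside.
- housing: Open grey box fixed to the table, 184 (x) x 96 (y) mm, rim 50 mm high; a stud with a wing nut stands in its centre. Closed, the cover lies on the rim, its origin 50 mm above this one, its length along the housing's x, lug at either end. Origin: centre of the underside, on the stud's axis, z up.
- wing_nut (a joint): Turn of the wing nut on the stud, rad: 0 to 1.5, growing clockwise seen from above; 1.5 is the stop, where it clamps the seated cover. Turns with about 0.05 N m, stays where left, sinks 4 mm in the full turn. At 0 its wings lie along the housing's x and pass through the cover's slot (starts at up to 0.12, which still passes with 5 mm to spare); at 1.5 they lie across the slot.
- nut_grip (a point): Point to grip the steel wing nut: on the stud's axis, 90 mm above the table at joint 0; x along the wings, z up. The two flat wings, 48 mm over both and 10 mm thick (y), are pinched across the thickness. The nut's foot is 50 x 12 mm, its underside 29 mm below this point, its top 12 mm above. Clear of the seated cover's lug if the fingers span less than 110 mm outside.

How it is judged:
On the way:
1. the slotted cover lies on the housing's rim, over the stud, with the wing nut not yet turned (horizontal distance between slotted_cover and housing below 0.018 m and z of slotted_cover in the frame of housing between 0.046 and 0.055 m and value of joint wing_nut below 0.6 rad), for 0.2 s.
At the end, for the whole second after the job is handed in: The slotted cover lies at rest and flat on the housing's rim (height within 3 mm, tilt under 3.4 degrees), within 18 mm of its centre and 14 degrees of square, either way round, and the wing nut stands at 1.2 rad or more (horizontal distance between slotted_cover and housing below 0.018 m and z of slotted_cover in the frame of housing between 0.047 and 0.053 m and angle between slotted_cover's own z axis and vertical below 0.06 rad and angle between the x axis of slotted_cover and the x axis of housing, either way round below 0.25 rad and value of joint wing_nut above 1.2 rad and linear speed of slotted_cover below 0.02 m/s); the robot touches nothing.
It fails at once if the plain cover is pushed or carried more than 50 mm from its place (distance of plain_cover from where it was at the start of the episode above 0.05 m).
It also fails if it takes over 58 s, if anything falls off the work surface, if the arm or the gripper's body presses on something with over 40 N, if the wrist force passes 120 N, or if a joint passes its speed limit or range.

### The arm

A 7-joint arm with a two-finger parallel gripper is mounted at the origin on a cart in front of the work surface, level with it; the furniture and walls round the work are solid. World frame = base frame: x ahead of the robot, y to its left, z up, the work surface at z = 0. Lengths are in m, angles in rad, forces in N, time in s.
With the tool pointing down it reaches from about 0.4 to 0.85 m from the base axis. Payload 4.5 kg.
Tool frame: the origin (TCP) lies at the very end of the fingers, on their centre line; the grasp point (between the pads) lies grip_point_offset behind it (grip_point_offset is the distance from the TCP to the grasp point, in m); z points along the fingers, y is the line along which they close (so a half turn about z gives the same grasp; the last joint's range is limited). The gripper opens to 88 mm and grips with 3 to 60 N. Pads are 18 mm wide; open, the fingers measure 123 mm over their backs; the gripper's body (75 mm by 187 mm) begins 45 mm behind the grasp point.
Start: joints at [1.166, 0.689, -0.195, 1.565, 0.157, 0.902, -0.215], TCP at [0.266, -0.566, 0.239] pointing down, gripper open.
Joint ranges: [-3.01, 3.01], [-0.46, 2.08], [-1.47, 1.51], [0.13, 2.56], [-1, 4.14], [0.04, 2.09], [-2.66, 2.66]. Speed limits (rad/s): [2.57, 2.57, 3.14, 3.14, 3.14, 3.14, 3.14].

### API

Orientations are given as a unit quaternion [w, x, y, z].
In Python, from rig import * gives the robot as it stands.
- The arm moves only by the tool move_arm, never from a script. Its arguments are lists of equal length, an entry for each row: "dp": the shift along the tool's x, y, z as a fraction of full scale, a list of three; "turn": the turn, a rotation vector about the tool's x, y, z as a fraction of full scale, a list of three. A call has 1 to 10 rows; each row shifts and turns the commanded pose from where the row before left it, along the tool's axes as they then stand; what a row does not reach is not made up. Full scale, the value 1, is 3 cm for a shift and 0.12 rad for a turn. A row lasts 1/12 s, in which the tool goes at most 41.7 mm and 7.16 degrees, less where a joint would pass 70% of its speed; a pose out of reach is approached as far as the arm can. A call with a number of a shift or a turn outside -1 to 1 is refused whole. A call with a gripper value outside its range is refused whole. "gripper" is the closure in counts, from 0 (fully open) to 255 (shut), set as the call begins (left out, the last holds). The fingers move at their own pace and stop on an object; "grip_force" is the grip in N (left out, the last holds). Time passes only in rows, so rows that do not move let the fingers close. It gives the time, the measured TCP pose, the force, the opening and the grip force at its end, in the units of the state.
- sense(): the state, without advancing time (a new reading comes with each control period).
- camera(name): name is "side" or "top"; returns a dict with "color" (384x512x3 uint8, red, green, blue), "K" (3x3 intrinsics, pixels), "dist_coeffs" ([k1, k2, p1, p2, k3] as OpenCV has them; the pictures are not rectified), "rvec" (rotation vector, rad) and "tvec" (3), from world to camera coordinates, as OpenCV has them. Camera axes: x right, y down, z forward; pixel columns grow to the right and rows downward; lengths in m; the calibration is good to about 2 mm. A picture is of the moment at which its call begins. There is no depth.
- close_job(): hands the job in; it is judged then, once.
The state is a dict: "time": time; "joint_pos": joint angles; "joint_velocities": joint speeds; "tau": joint torques, N m; "eef_pos": TCP position; "orientation": TCP orientation; "force": force on the tool from outside, world axes, zero at the start; "ft_torque": the same for the moment, N m; "gripper_width": finger opening in m; "finger_force": force on a finger pad.
Only numpy, scipy, OpenCV 4.12 (cv2) and the standard library are available. Lean on these libraries where they do the work, as an engineer would, in place of code of your own. Each camera call takes 0.05 s, during which the arm holds its last target. There are 200 camera calls.

## Working session

There is one attempt and no reset: what is moved stays moved. The work goes in short steps, Python scripts to look and compute and a tool call to move; the robot and the scene stay as the last step left them, time stands still between calls to the robot, and variables do not carry over. Pictures are saved under pics/ and viewed, at most 10 in all, crops included, and the job is handed in when it is done.

Besides the shell and the picture viewer there is one more tool, called after "Call:" as name(argument=value, ...), one argument or row to a line, values as JSON. move_arm: Moves the arm, as the interface text tells. Its arguments: {"type":"object","properties":{"dp":{"type":"array","items":{"type":"array","items":{"type":"number","minimum":-1,"maximum":1}}},"turn":{"type":"array","items":{"type":"array","items":{"type":"number","minimum":-1,"maximum":1}}},"gripper":{"type":"number"},"grip_force":{"type":"number"}},"required":["dp","turn"]}

```bash
mkdir -p pics; cat > h.py <<'E'
from rig import *
import numpy as np, cv2
from scipy.spatial.transform import Rotation as R
def cam(n):
    c=camera(n); return c
def ray(c,uv):
    p=cv2.undistortPoints(np.array(uv,float).reshape(-1,1,2),np.array(c["K"]),np.array(c["dist_coeffs"])).reshape(-1,2)
    Rm=cv2.Rodrigues(np.array(c["rvec"],float))[0]; o=-Rm.T@np.array(c["tvec"],float).ravel()
    return o,np.c_[p,np.ones(len(p))]@Rm
def onz(c,uv,z):
    o,d=ray(c,uv); return o+d*((z-o[2])/d[:,2])[:,None]
def save(c,n): cv2.imwrite("pics/"+n,c["color"][:,:,::-1])
E
python3 - <<'E'
from h import *
s=sense(); print({k:np.round(v,3).tolist() for k,v in s.items()})
import rig; print([n for n in dir(rig) if 'off' in n.lower() or 'grip' in n.lower()], getattr(rig,'grip_point_offset',None))
a=cam("top");b=cam("side")
for n,c in(("top",a),("side",b)):
    save(c,n+"0.png"); o,d=ray(c,[[256,192]]); print(n,o.round(3),d.round(3))
E
```

```text
{'time': 0.0, 'joint_pos': [1.166, 0.69, -0.195, 1.566, 0.157, 0.903, -0.215], 'joint_velocities': [0.001, -0.0, 0.001, 0.001, -0.0, 0.001, -0.001], 'tau': [0.0, -52.756, -1.267, -15.343, -0.053, 0.007, 0.0], 'eef_pos': [0.265, -0.565, 0.238], 'orientation': [-0.001, 0.976, 0.218, -0.0], 'force': [-0.68, -0.08, 0.419], 'ft_torque': [0.019, 0.058, 0.03], 'finger_force': 0.0, 'gripper_width': 0.088}
['grip_point_offset'] 0.0187
top [ 0.266 -0.01   1.594] [[ 0.107 -0.026 -0.994]]
side [0.161 0.956 0.662] [[ 0.252 -0.828 -0.501]]
```

View pics/top0.png

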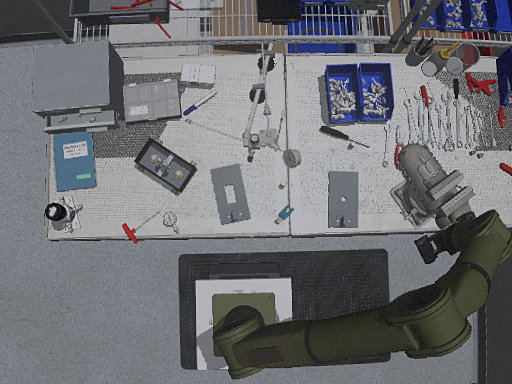

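View pics/side0.png

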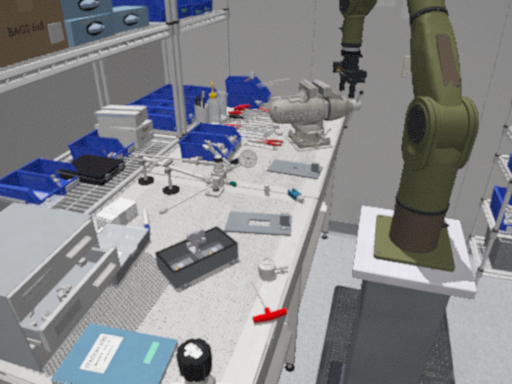

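Top view: slotted cover near (229,194), plain cover near (343,199), and the open housing near (166,166), rotated. The side view agrees. I'll segment these and take one enlarged crop.

```bash
python3 - <<'E'
from h import *
c=cam("top"); im=c["color"]
crop=cv2.resize(im[125:245,125:275],None,fx=5,fy=5,interpolation=cv2.INTER_CUBIC)
cv2.imwrite("pics/crop1.png",crop[:,:,::-1])
g=cv2.cvtColor(im,cv2.COLOR_RGB2GRAY).astype(int)
def fit(lo,hi,box,z):
    x0,y0,x1,y1=box; m=np.zeros(g.shape,np.uint8)
    m[y0:y1,x0:x1]=((g>=lo)&(g<=hi))[y0:y1,x0:x1]
    m=cv2.morphologyEx(m,cv2.MORPH_OPEN,np.ones((3,3)))
    k=max(cv2.findContours(m,0,1)[0],key=cv2.contourArea)
    P=onz(c,k.reshape(-1,2),z)[:,:2]
    r=cv2.minAreaRect((P*1000).astype(np.float32)); print(np.round(r[0],1),np.round(r[1],1),round(r[2],1),cv2.boundingRect(k))
print(im[180,222],im[168,220],im[200,335],im[150,152],im[175,205])
fit(80,150,(205,155,255,230),.006)
fit(80,150,(320,165,365,232),.006)
fit(0,75,(125,130,203,200),.05)
E
```

```text
[111 114 122] [103 106 116] [107 108 118] [107 111 116] [175 174 173]
[433.6  36.7] [192.2 103.7] 10.9 (210, 164, 40, 61)
[ 407.5 -342.5] [ 99.9 189.7] 87.3 (328, 171, 30, 57)
[559.2 289.1] [89.2 93.6] 55.1 (135, 138, 36, 25)
```

View pics/crop1.png

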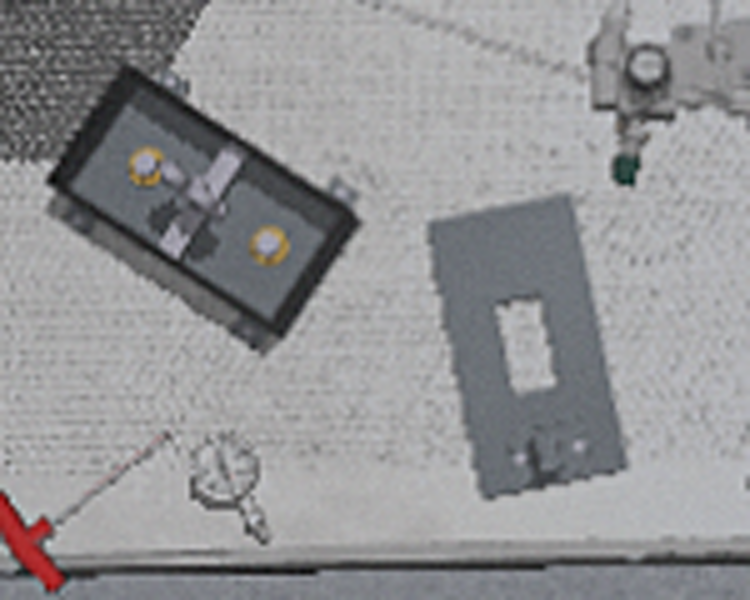

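```bash
python3 - <<'E'
from h import *
c=cam("top"); b=cam("side")
q=np.array([[130,68],[360,220],[280,340],[48,182]])/5+125-.4
P=onz(c,q,.05); print(P.round(4),P.mean(0).round(4))
e=P-np.roll(P,-1,0); print(np.linalg.norm(e,axis=1).round(4),np.degrees(np.arctan2(e[:,1],e[:,0])).round(1))
print("nut",onz(c,[[125+203/5,125+192/5]],.09).round(3),"lug top",onz(c,[[125+543/5,125+462/5]],.04).round(3))
print("slot",onz(c,[[125+527/5-.4,125+345/5-.4]],.006).round(3))
s=b["color"][200:300,130:310]; cv2.imwrite("pics/side1.png",cv2.resize(s,None,fx=4.4,fy=4.4,interpolation=cv2.INTER_CUBIC)[:,:,::-1])
E
```

```text
[[0.6184 0.2944 0.05  ]
 [0.5129 0.1419 0.05  ]
 [0.4351 0.1948 0.05  ]
 [0.5431 0.3487 0.05  ]] [0.5274 0.245  0.05  ]
[0.1855 0.0941 0.188  0.0929] [  55.3  -34.2 -125.1  144.2]
nut [[0.526 0.237 0.09 ]] lug top [[0.351 0.024 0.04 ]]
slot [[0.433 0.035 0.006]]
```

View pics/side1.png

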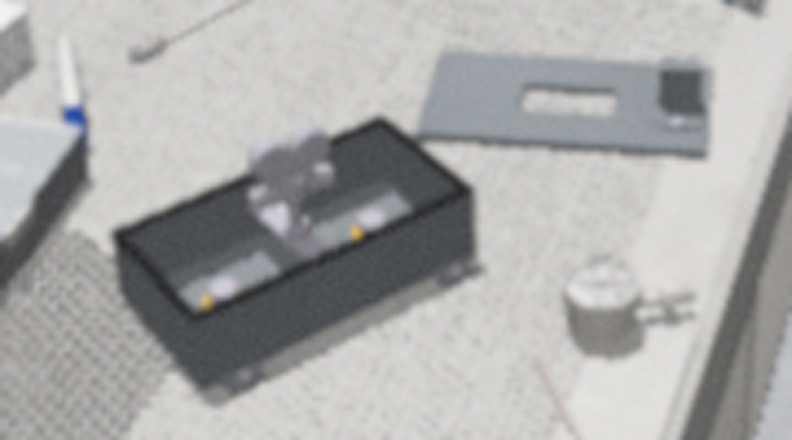

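The side crop shows the nut wings along the housing's length, and the slotted cover's lug at the robot end. Housing centre is about (0.527, 0.244) at yaw 55.3°. Cover centre is (0.433, 0.036) at yaw 10.9°, with its lug near (0.36, 0.022). Starting to move.

Call:
move_arm(
  dp=[
    [0, 0, 0],
    [0, 0, 0],
    [0, 0, 0],
    [0.34, -0.93, 0],
    [0.34, -0.93, 0],
    [0.34, -0.93, 0],
    [0.34, -0.93, 0],
    [0.34, -0.93, 0],
    [0.34, -0.93, 0],
    [0.34, -0.93, 0],
  ],
  turn=[
    [0, 0, 0.7],
    [0, 0, 0.7],
    [0, 0, 0.68],
    [0, 0, 0],
    [0, 0, 0],
    [0, 0, 0],
    [0, 0, 0],
    [0, 0, 0],
    [0, 0, 0],
    [0, 0, 0],
  ],
  gripper=0,
)

```text
time: 1.08
eef_pos: [0.299, -0.3592, 0.2388]
orientation: [0.0, 0.996, 0.094, 0.0]
force: [0.5, -0.4, -0.6]
gripper_width: 0.088
finger_force: 0.0
```

Call:
move_arm(
  dp=[
    [0.34, -0.93, 0],
    [0.34, -0.93, 0],
    [0.34, -0.93, 0],
    [0.34, -0.93, 0],
    [0.34, -0.93, 0],
    [0.34, -0.93, 0],
    [0.34, -0.93, 0],
    [0.34, -0.93, 0],
    [0.34, -0.93, 0],
    [0, 0, 0],
  ],
  turn=[
    [0, 0, 0],
    [0, 0, 0],
    [0, 0, 0],
    [0, 0, 0],
    [0, 0, 0],
    [0, 0, 0],
    [0, 0, 0],
    [0, 0, 0],
    [0, 0, 0],
    [0, 0, 0],
  ],
)

```text
time: 1.92
eef_pos: [0.3432, -0.0915, 0.2389]
orientation: [-0.001, 0.995, 0.099, 0.001]
force: [0.2, -0.4, 0.0]
gripper_width: 0.0882
finger_force: 0.0
```

```bash
cat >> h.py <<'E'
def st():
    s=sense(); q=s["orientation"]; r=R.from_quat(q,scalar_first=True).as_matrix()
    print("t",round(s["time"],2),"p",np.round(s["eef_pos"],4),"yaw",np.degrees(np.arctan2(r[1,0],r[0,0])).round(2),"z",r[:,2].round(3),"q",np.round(s["joint_pos"],2),"w",round(s["gripper_width"],4),"F",np.round(s["force"],1))
    return s,r
def go(x,y,z,yaw):
    s,r=st(); m=r.T@(np.array([x,y,z])-s["eef_pos"])/.03
    w=R.from_euler("z",yaw,degrees=True)*R.from_matrix(np.diag([1.,-1,-1]))
    d=(R.from_matrix(r).inv()*w).as_rotvec()/.12
    m2=w.as_matrix().T@(np.array([x,y,z])-s["eef_pos"])/.03
    print("rows: turn",d.round(2),"dp before turn",m.round(2),"dp after turn",m2.round(2))
E
python3 -c "
from h import *
go(.360,.0225,.06,10.9)"
```

```text
t 1.92 p [ 0.3432 -0.0915  0.2389] yaw 11.42 z [ 0.001  0.002 -1.   ] q [ 0.19  0.36 -0.08  2.32  0.06  0.46 -1.31] w 0.0882 F [ 0.2 -0.4  0. ]
rows: turn [-0.01 -0.01  0.08] dp before turn [ 1.29 -3.6   5.97] dp after turn [ 1.27 -3.63  5.96]
```

Call:
move_arm(
  dp=[
    [0.32, -0.9, 0],
    [0.32, -0.9, 0],
    [0.32, -0.9, 0],
    [0.32, -0.9, 0],
    [0, 0, 1],
    [0, 0, 1],
    [0, 0, 1],
    [0, 0, 1],
    [0, 0, 0.8],
    [0, 0, 0],
  ],
  turn=[
    [0, 0, 0.08],
    [0, 0, 0],
    [0, 0, 0],
    [0, 0, 0],
    [0, 0, 0],
    [0, 0, 0],
    [0, 0, 0],
    [0, 0, 0],
    [0, 0, 0],
    [0, 0, 0],
  ],
)

```text
time: 2.75
eef_pos: [0.3628, 0.0158, 0.1144]
orientation: [0.001, 0.996, 0.09, -0.006]
force: [-0.5, -0.1, 1.1]
gripper_width: 0.0882
finger_force: 0.0
```

```bash
python3 -c "
from h import *
go(.360,.0225,.012,10.9)
c=cam('top');cv2.imwrite('pics/t2.png',cv2.resize(c['color'][140:240,190:290],None,fx=5,fy=5)[:,:,::-1])
b=cam('side');cv2.imwrite('pics/s2.png',cv2.resize(b['color'][170:250,200:340],None,fx=5,fy=5)[:,:,::-1])
cv2.imwrite('pics/both.png',np.hstack([cv2.resize(c['color'][150:240,200:270],(400,514)),cv2.resize(b['color'][190:250,220:310],(400,267)) if 0 else cv2.resize(b['color'][150:240,230:300],(400,514))])[:,:,::-1])"
```

```text
t 2.75 p [0.3628 0.0158 0.1144] yaw 10.35 z [-0.011 -0.002 -1.   ] q [-0.16  0.68 -0.02  2.43  0.33  0.04 -1.9 ] w 0.0882 F [-0.5 -0.1  1.1]
rows: turn [ 0.    0.09 -0.08] dp before turn [-0.01 -0.24  3.41] dp after turn [-0.05 -0.24  3.41]
```

View pics/both.png

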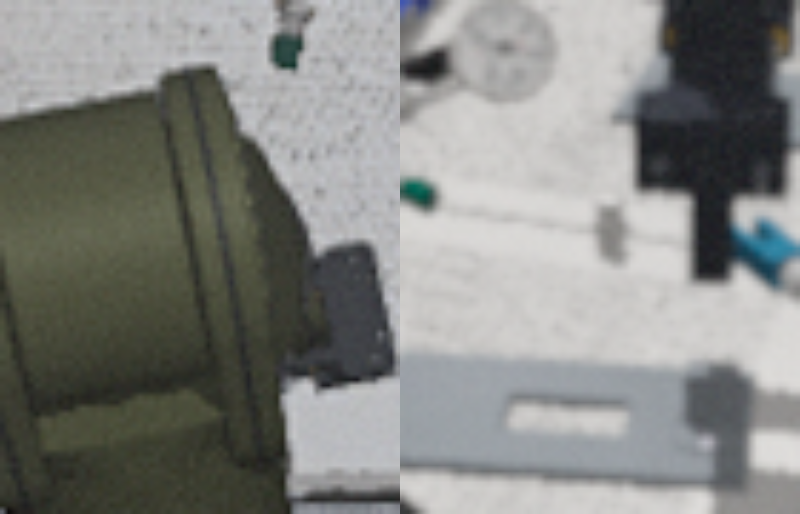

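The overhead view is blocked by the arm. In the side view the fingers are above the lug, which is near (715,400). Joint 6 is at its lower limit, so a vertical tool can't get lower this close in. I'll tilt the tool about 10° about its closing axis, with the tips toward the robot. The pads then still meet the lug flat.

```bash
cat >> h.py <<'E'
def go(x,y,z,yaw,tilt=0):
    s,r=st(); e=np.array([x,y,z])-s["eef_pos"]
    w=R.from_euler("z",yaw,degrees=True)*R.from_matrix(np.diag([1.,-1,-1]))*R.from_rotvec([0,-np.radians(tilt),0])
    d=(R.from_matrix(r).inv()*w).as_rotvec()/.12
    print("turn",d.round(2),"dp before",(r.T@e/.03).round(2),"dp after",(w.as_matrix().T@e/.03).round(2))
E
python3 -c "
from h import *
go(.357,.0219,.10,10.9,10);go(.357,.0219,.014,10.9,10)"
```

```text
t 2.85 p [0.3635 0.016  0.1161] yaw 10.29 z [-0.007 -0.001 -1.   ] q [-0.16  0.67 -0.02  2.43  0.32  0.04 -1.89] w 0.0886 F [-0.4  0.   1.2]
turn [-0.01 -1.4  -0.09] dp before [-0.18 -0.23  0.54] dp after [-0.08 -0.23  0.56]
t 2.85 p [0.3635 0.016  0.1161] yaw 10.29 z [-0.007 -0.001 -1.   ] q [-0.16  0.67 -0.02  2.43  0.32  0.04 -1.89] w 0.0886 F [-0.4  0.   1.2]
turn [-0.01 -1.4  -0.09] dp before [-0.16 -0.23  3.41] dp after [ 0.42 -0.23  3.38]
```

Call:
move_arm(
  dp=[
    [0, 0, 0],
    [0, 0, 0],
    [0, -0.23, 0],
    [0, 0, 0],
    [0, 0, 0],
  ],
  turn=[
    [0, -0.7, 0],
    [0, -0.7, 0],
    [0, 0, -0.09],
    [0, 0, 0],
    [0, 0, 0],
  ],
)

```text
time: 3.27
eef_pos: [0.3612, 0.0233, 0.1167]
orientation: [0.007, 0.992, 0.095, -0.086]
force: [-1.3, -0.0, -0.0]
gripper_width: 0.0883
finger_force: 0.0
```

```bash
python3 -c "
from h import *
go(.357,.0219,.014,10.9,10)"
```

```text
t 3.27 p [0.3612 0.0233 0.1167] yaw 10.97 z [-0.17  -0.03  -0.985] q [-0.09  0.7  -0.17  2.28  0.29  0.36 -1.88] w 0.0883 F [-1.3 -0.  -0. ]
turn [-0.02 -0.01  0.01] dp before [0.45 0.03 3.4 ] dp after [0.45 0.02 3.4 ]
```

Call:
move_arm(
  dp=[
    [0.13, 0, 1],
    [0.13, 0, 1],
    [0.1, 0, 0.8],
    [0.09, 0, 0.6],
    [0, 0, 0],
    [0, 0, 0],
  ],
  turn=[
    [0, 0, 0],
    [0, 0, 0],
    [0, 0, 0],
    [0, 0, 0],
    [0, 0, 0],
    [0, 0, 0],
  ],
)

```text
time: 3.77
eef_pos: [0.356, 0.0221, 0.0136]
orientation: [0.008, 0.992, 0.095, -0.088]
force: [-0.4, 0.1, 0.6]
gripper_width: 0.0882
finger_force: 0.0
```

```bash
python3 -c "
from h import *
go(.357,.0219,.014,10.9,10)
b=cam('side');cv2.imwrite('pics/s3.png',cv2.resize(b['color'][160:250,210:330],None,fx=5,fy=5)[:,:,::-1])"
```

```text
t 3.77 p [0.356  0.0221 0.0136] yaw 10.96 z [-0.173 -0.032 -0.984] q [-0.18  0.95 -0.02  2.33  0.36  0.05 -1.93] w 0.0882 F [-0.4  0.1  0.6]
turn [-0.01  0.02  0.01] dp before [ 0.03  0.01 -0.02] dp after [ 0.03  0.01 -0.02]
```

View pics/s3.png

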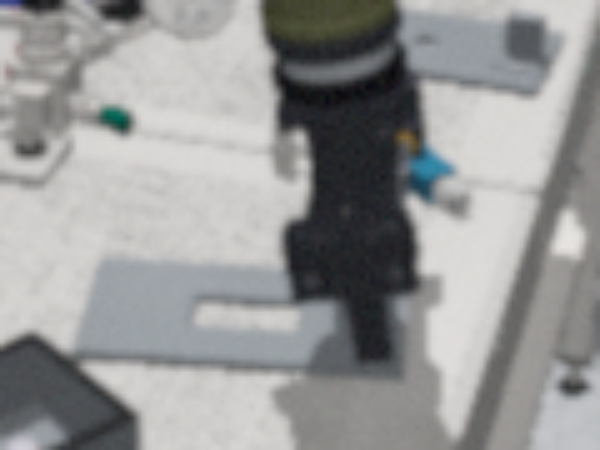

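The fingers straddle the lug at about (370,320). Closing.

Call:
move_arm(
  dp=[
    [0, 0, 0],
    [0, 0, 0],
    [0, 0, 0],
    [0, 0, 0],
    [0, 0, 0],
    [0, 0, 0],
    [0, 0, 0],
    [0, 0, 0],
    [0, 0, 0],
    [0, 0, 0],
  ],
  turn=[
    [0, 0, 0],
    [0, 0, 0],
    [0, 0, 0],
    [0, 0, 0],
    [0, 0, 0],
    [0, 0, 0],
    [0, 0, 0],
    [0, 0, 0],
    [0, 0, 0],
    [0, 0, 0],
  ],
  gripper=255,
  grip_force=55,
)

```text
time: 4.65
eef_pos: [0.3572, 0.0223, 0.0132]
orientation: [0.007, 0.992, 0.095, -0.088]
force: [-0.8, 0.4, 0.0]
gripper_width: 0.0237
finger_force: 0.0
```

Call:
move_arm(
  dp=[
    [0, 0, -0.2],
    [0, 0, -0.3],
    [0, 0, -0.5],
    [0.1, 0, -0.6],
    [0.1, 0, -0.6],
    [0.1, 0, -0.6],
    [0.1, 0, -0.6],
    [0.1, 0, -0.6],
    [0, 0, 0],
    [0, 0, 0],
  ],
  turn=[
    [0, 0, 0],
    [0, 0, 0],
    [0, 0, 0],
    [0, 0, 0],
    [0, 0, 0],
    [0, 0, 0],
    [0, 0, 0],
    [0, 0, 0],
    [0, 0, 0],
    [0, 0, 0],
  ],
)

```text
time: 5.48
eef_pos: [0.3927, 0.0288, 0.1292]
orientation: [0.007, 0.992, 0.095, -0.087]
force: [-0.0, -0.7, -3.6]
gripper_width: 0.014
finger_force: 55.0
```

```bash
python3 -c "
from h import *
go(.48,.09,.17,10.9,10)
b=cam('side');cv2.imwrite('pics/s4.png',cv2.resize(b['color'][120:250,190:330],None,fx=4,fy=4)[:,:,::-1])"
```

```text
t 5.48 p [0.3927 0.0288 0.1292] yaw 10.9 z [-0.171 -0.031 -0.985] q [-0.05  0.69 -0.22  2.18  0.28  0.47 -1.88] w 0.014 F [-0.  -0.7 -3.6]
turn [-0.01 -0.    0.  ] dp before [ 2.96 -1.46 -1.9 ] dp after [ 2.96 -1.45 -1.9 ]
```

View pics/s4.png

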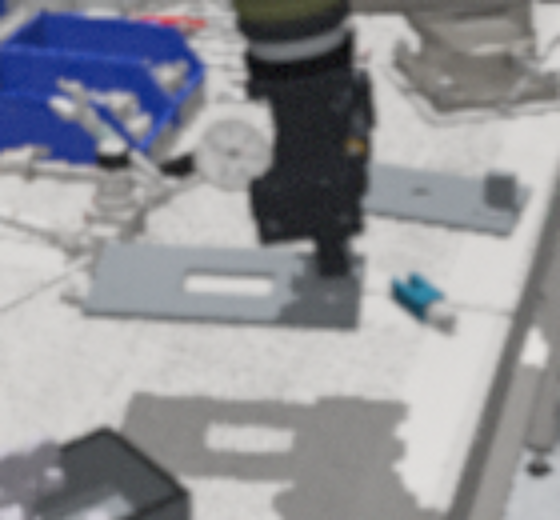

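Cover held level by the lug, opening 14 mm. Turn to the housing's yaw while raising.

```bash
python3 -c "
from h import *
go(.4826,.1804,.175,55.3,10)"
```

```text
t 5.53 p [0.3917 0.0286 0.1286] yaw 10.92 z [-0.173 -0.032 -0.984] q [-0.05  0.69 -0.21  2.18  0.28  0.47 -1.88] w 0.0137 F [ 0.1  0.1 -4.3]
turn [-1.14  0.01 -6.36] dp before [ 3.6  -4.4  -2.21] dp after [ 5.53 -0.39 -2.55]
```

Call:
move_arm(
  dp=[
    [0, 0, -0.22],
    [0, 0, -0.22],
    [0, 0, -0.22],
    [0, 0, -0.22],
    [0, 0, -0.22],
    [0, 0, -0.22],
    [0, 0, -0.22],
    [0, 0, -0.22],
    [0, 0, -0.22],
    [0, 0, 0],
  ],
  turn=[
    [-0.13, 0, -0.7],
    [-0.13, 0, -0.7],
    [-0.13, 0, -0.7],
    [-0.13, 0, -0.7],
    [-0.13, 0, -0.7],
    [-0.13, 0, -0.7],
    [-0.13, 0, -0.7],
    [-0.13, 0, -0.7],
    [-0.12, 0, -0.7],
    [0, 0, 0],
  ],
)

```text
time: 6.37
eef_pos: [0.3998, 0.0344, 0.1868]
orientation: [0.042, 0.883, 0.461, -0.079]
force: [-0.1, 0.8, -1.8]
gripper_width: 0.0135
finger_force: 55.0
```

```bash
python3 -c "
from h import *
go(.4826,.1804,.175,55.3,10)"
```

```text
t 6.37 p [0.3998 0.0344 0.1868] yaw 55.17 z [-0.1   -0.146 -0.984] q [-0.04  0.58 -0.39  2.16  0.52  0.66 -1.44] w 0.0135 F [-0.1  0.8 -1.8]
turn [ 0.01  0.03 -0.02] dp before [ 5.55 -0.52 -0.6 ] dp after [ 5.56 -0.5  -0.58]
```

Call:
move_arm(
  dp=[
    [0.6, -0.05, -0.1],
    [0.7, -0.05, -0.1],
    [0.7, -0.05, -0.1],
    [0.7, -0.05, -0.1],
    [0.7, -0.05, -0.1],
    [0.7, -0.05, 0],
    [0.7, -0.1, 0],
    [0.7, -0.1, 0],
    [0, 0, 0],
    [0, 0, 0],
  ],
  turn=[
    [0, 0, 0],
    [0, 0, 0],
    [0, 0, 0],
    [0, 0, 0],
    [0, 0, 0],
    [0, 0, 0],
    [0, 0, 0],
    [0, 0, 0],
    [0, 0, 0],
    [0, 0, 0],
  ],
)

```text
time: 7.2
eef_pos: [0.4826, 0.1781, 0.1711]
orientation: [0.042, 0.884, 0.459, -0.079]
force: [0.7, -0.5, -2.5]
gripper_width: 0.0139
finger_force: 55.0
```

```bash
python3 -c "
from h import *
go(.4826,.1804,.175,55.3,10)
c=cam('top');b=cam('side')
cv2.imwrite('pics/p5.png',np.hstack([cv2.resize(c['color'][110:220,115:235],(400,367)),cv2.resize(b['color'][130:290,140:300],(400,400))[:367]])[:,:,::-1])"
```

```text
t 7.2 p [0.4826 0.1781 0.1711] yaw 54.93 z [-0.102 -0.147 -0.984] q [-0.26  0.73 -0.4   1.82  0.44  0.86 -1.53] w 0.0139 F [ 0.7 -0.5 -2.5]
turn [ 0.    0.04 -0.05] dp before [ 0.04 -0.04 -0.14] dp after [ 0.04 -0.04 -0.14]
```

View pics/p5.png

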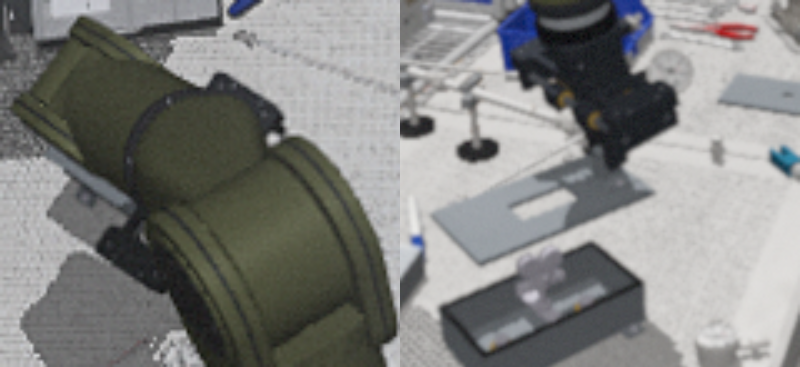

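In the side view the cover has corners near (432,214), (482,264) and (655,190), and it sits above the nut at (540,270). Checking its height and pose by casting rays.

```bash
python3 - <<'E'
from h import *
b=cam("side"); T=lambda a:np.array(a,float)@np.diag([.4,.4])+[140-160-.3,130-.3]
q=T([[432,214],[482,264],[655,190]]); sl=T([[508,206],[535,222],[578,199],[553,185]])
for z in (.145,.152,.158,.164):
    P=onz(b,q,z); a=P[0]-P[1]; f=P[2]-P[1]; S=onz(b,sl,z).mean(0)
    print(z,np.linalg.norm(a).round(4),np.linalg.norm(f).round(4),np.degrees([np.arctan2(a[1],a[0]),np.arctan2(f[1],f[0])]).round(1),"ctr",((P[0]+P[2])/2).round(4),S.round(4))
# housing rim corners + nut in the side view (same crop coordinates)
h=T([[442,308],[594,242],[644,288],[490,355]]); H=onz(b,h,.05); print(H.round(4),H.mean(0).round(4))
print("nut top",onz(b,T([[541,252]]),.102).round(4))
E
```

```text
0.145 0.1011 0.1927 [ -35.  -123.5] ctr [0.5295 0.2281 0.145 ] [0.5303 0.23   0.145 ]
0.152 0.0997 0.1901 [ -35.  -123.5] ctr [0.5245 0.2379 0.152 ] [0.5253 0.2398 0.152 ]
0.158 0.0985 0.1879 [ -35.  -123.5] ctr [0.5202 0.2464 0.158 ] [0.521  0.2482 0.158 ]
0.164 0.0973 0.1856 [ -35.  -123.5] ctr [0.516  0.2548 0.164 ] [0.5167 0.2567 0.164 ]
[[0.6151 0.3009 0.05  ]
 [0.5142 0.1522 0.05  ]
 [0.4364 0.2123 0.05  ]
 [0.5388 0.3488 0.05  ]] [0.5261 0.2536 0.05  ]
nut top [[0.5271 0.2513 0.102 ]]
```

```bash
python3 - <<'E'
from h import *
for n,box in (("top",(130,132,202,200)),("side",(145,220,245,290))):
    c=cam(n); g=cv2.imread(f"pics/{n}0.png",0); x0,y0,x1,y1=box
    for th in (65,75,85):
        m=np.zeros_like(g); m[y0:y1,x0:x1]=(g[y0:y1,x0:x1]<th)
        k=cv2.connectedComponentsWithStats(m)
        big=np.isin(k[1],[i for i in range(1,k[0]) if k[2][i,4]>25])
        v,u=np.nonzero(big); P=onz(c,np.c_[u,v],.05)[:,:2]*1000
        r=cv2.minAreaRect(P.astype(np.float32)); print(n,th,len(u),np.round(r[0],1),np.round(r[1],1),round(r[2],1))
    print([int(g[p]) for p in ((170,160),(176,160))])
c=cam("top"); g=cv2.imread("pics/top0.png",0); print(g[155:172:1,155:176])
E
```

```text
top 65 461 [528.5 248.1] [191.8  98.1] 55.4
top 75 697 [523.8 251.4] [191.7 110.6] 55.7
top 85 783 [526.7 253.5] [200.9 111.4] 55.2
[133, 125]
side 65 282 [528.1 255.9] [182.1  94.2] 55.5
side 75 585 [515.2 269.2] [193.9 132.7] 55.8
side 85 2028 [549.2 248.2] [197.8 231.4] 53.1
[209, 211]
[[144 144 118 107 107 106 110 112 109  85  93  65  62  67 141 129 128  93
   93  58  34]
 [157 139 126 108 106 104 109 108 107 112 115  83  62 109 171 166 167 132
  103  66  48]
 [166  85 119 124 123  90 107 109 108 107 108 109  94 151 157 157 170 173
   81  67  67]
 [148  95 134 151 156 112  98 107 110 109 107 103 144 153 157 160 167 135
   58  71  73]
 [ 92 132 125 161 158 153 108  98 113 107  99 125 163 151 162 166 151  74
   61  73  71]
 [108 140  79 134 149 145 129  88 118 138 124 153 155 154 166 164  97  55
   62  70  69]
 [128 112  79  74 101 120 105  74 117 156 130 134 154 161 163 132  56  91
   91  89  63]
 [ 84 102 108  92  85  87  80  88 131 145 133  90 160 166 148  71  96 116
  114 111  93]
 [105 106 105 106 108  89  81 109 153 155 157 119 156 169  94  64 111 109
  109 106 116]
 [104 114 112 110  80 103  98 102 132 155 154 144 126 140  52  96 109 110
  107 109 110]
 [107 104  89  92  57 115 107  86  61 105 140 130 109  89 100  98 106 106
  111 108 106]
 [ 87  92  64  70  66  90  96  88  69  64  91 106  86  94 152  85 108 108
  108 107 106]
 [ 65  63  68  63  60  60  87  96  96  89  82  80  84 103 139  86 106 110
  105 107 105]
 [ 64  61  66  69  63 101  96  94  96  97  89  64  76  83  86  98 109 107
  103 109 106]
 [ 61  69  68  60 117 107  93  94  94 105  62  62  92  89  96 109 104 105
  109 104 105]
 [ 65  60  55  69 158 133  87  99  97  80  58  80 125 112 106 111 106 104
  106 106 103]
 [ 91  88  48 138 159 162  82  94  91  62  70  66  91 110 109 109 106 105
  110 105 106]]
```

```bash
python3 -c "
from h import *
go(.485,.186,.139,55.4,10)"
```

```text
t 7.5 p [0.4833 0.1767 0.173 ] yaw 54.84 z [-0.099 -0.147 -0.984] q [-0.25  0.73 -0.41  1.82  0.44  0.86 -1.53] w 0.0134 F [ 0.1 -0.2 -3.1]
turn [ 0.01  0.03 -0.08] dp before [ 0.48 -0.14  1.06] dp after [ 0.48 -0.13  1.06]
```

Call:
move_arm(
  dp=[
    [0.24, -0.06, 0],
    [0.24, -0.06, 0],
    [0, 0, 0.35],
    [0, 0, 0.35],
    [0, 0, 0.35],
    [0, 0, 0],
    [0, 0, 0],
  ],
  turn=[
    [0, 0, -0.08],
    [0, 0, 0],
    [0, 0, 0],
    [0, 0, 0],
    [0, 0, 0],
    [0, 0, 0],
    [0, 0, 0],
  ],
)

```text
time: 8.08
eef_pos: [0.4848, 0.186, 0.1384]
orientation: [0.042, 0.881, 0.464, -0.079]
force: [0.1, 0.4, -2.0]
gripper_width: 0.0133
finger_force: 55.0
```

```bash
python3 -c "
from h import *
st()
b=cam('side');save(b,'side6.png')
cv2.imwrite('pics/p6.png',cv2.resize(b['color'][180:290,140:270],None,fx=5.4,fy=5.4,interpolation=cv2.INTER_CUBIC)[:,:,::-1])"
```

```text
t 8.08 p [0.4848 0.186  0.1384] yaw 55.48 z [-0.101 -0.147 -0.984] q [-0.28  0.78 -0.39  1.83  0.48  0.8  -1.56] w 0.0133 F [ 0.1  0.4 -2. ]
```

View pics/p6.png

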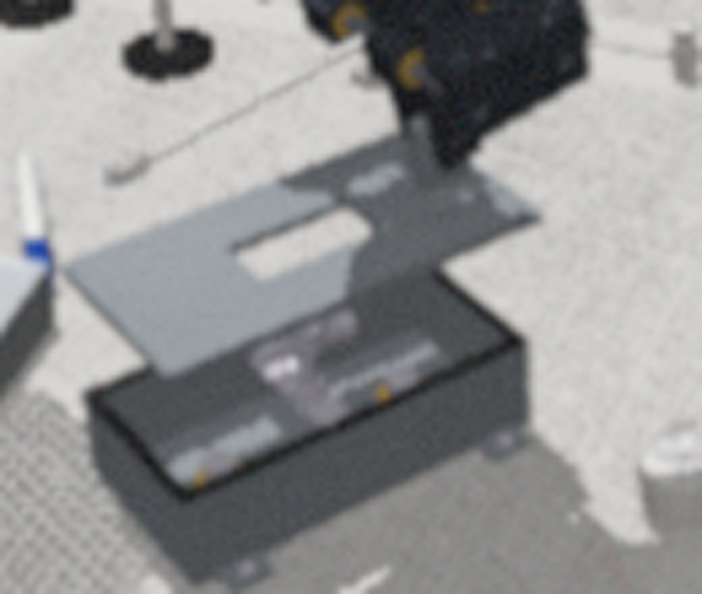

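```bash
python3 - <<'E'
from h import *
b=cam("side"); T=lambda a:np.array(a,float)/5.4+[140-.4,180-.4]
q=T([[65,265],[165,375],[540,215]]); sl=T([[232,248],[263,279],[372,232],[342,208]])
for z in (.112,.118,.124):
    P=onz(b,q,z); a=P[0]-P[1]; f=P[2]-P[1]; S=onz(b,sl,z).mean(0)
    print(z,np.linalg.norm(a).round(4),np.linalg.norm(f).round(4),np.degrees([np.arctan2(a[1],a[0]),np.arctan2(f[1],f[0])]).round(1),"ctr",((P[0]+P[2])/2).round(4),S.round(4))
H=onz(b,T([[88,395],[188,495],[523,340]]),.05)
print(H.round(4),((H[0]+H[2])/2).round(4),np.linalg.norm(np.diff(H,axis=0),axis=1).round(4))
E
```

```text
0.112 0.0979 0.1915 [ -35.8 -125. ] ctr [0.5315 0.2389 0.112 ] [0.5323 0.2404 0.112 ]
0.118 0.0969 0.1894 [ -35.8 -125. ] ctr [0.5274 0.2467 0.118 ] [0.5282 0.2482 0.118 ]
0.124 0.0958 0.1873 [ -35.8 -125. ] ctr [0.5234 0.2546 0.124 ] [0.5242 0.256  0.124 ]
[[0.6168 0.3009 0.05  ]
 [0.5423 0.3483 0.05  ]
 [0.4416 0.2039 0.05  ]] [0.5292 0.2524 0.05  ] [0.0884 0.1761]
```

Cover centre is about (0.5275, 0.250) and housing centre about (0.528, 0.2505), so they line up. Lowering in stages with force checks.

Call:
move_arm(
  dp=[
    [-0.02, 0, 0.15],
    [-0.02, 0, 0.15],
    [-0.02, 0, 0.15],
    [-0.02, 0, 0.15],
    [-0.02, 0, 0.15],
    [0, 0, 0],
    [0, 0, 0],
  ],
  turn=[
    [0, 0, 0],
    [0, 0, 0],
    [0, 0, 0],
    [0, 0, 0],
    [0, 0, 0],
    [0, 0, 0],
    [0, 0, 0],
  ],
)

```text
time: 8.77
eef_pos: [0.482, 0.1816, 0.1177]
orientation: [0.041, 0.882, 0.464, -0.078]
force: [1.1, -0.5, -2.7]
gripper_width: 0.0135
finger_force: 55.0
```

```bash
python3 -c "
from h import *
go(.4848,.186,.076,55.4,10)"
```

```text
t 8.77 p [0.482  0.1816 0.1177] yaw 55.49 z [-0.098 -0.145 -0.985] q [-0.29  0.81 -0.37  1.86  0.5   0.75 -1.58] w 0.0135 F [ 1.1 -0.5 -2.7]
turn [0.01 0.01 0.01] dp before [ 0.42 -0.01  1.34] dp after [ 0.41 -0.01  1.34]
```

Call:
move_arm(
  dp=[
    [0.09, 0, 0],
    [0.09, 0, 0],
    [0.03, 0, 0.15],
    [0.03, 0, 0.15],
    [0.03, 0, 0.15],
    [0.03, 0, 0.15],
    [0.02, 0, 0.1],
    [0, 0, 0],
    [0, 0, 0],
  ],
  turn=[
    [0, 0, 0],
    [0, 0, 0],
    [0, 0, 0],
    [0, 0, 0],
    [0, 0, 0],
    [0, 0, 0],
    [0, 0, 0],
    [0, 0, 0],
    [0, 0, 0],
  ],
)

```text
time: 9.52
eef_pos: [0.4849, 0.1858, 0.0952]
orientation: [0.042, 0.882, 0.464, -0.078]
force: [-0.3, 0.6, -3.3]
gripper_width: 0.0134
finger_force: 55.0
```

```bash
python3 -c "
from h import *
go(.4848,.186,.076,55.4,10)
b=cam('side')
cv2.imwrite('pics/p7.png',cv2.resize(b['color'][180:290,140:270],None,fx=5.4,fy=5.4,interpolation=cv2.INTER_CUBIC)[:,:,::-1])"
```

```text
t 9.52 p [0.4849 0.1858 0.0952] yaw 55.49 z [-0.099 -0.146 -0.984] q [-0.3   0.85 -0.35  1.85  0.52  0.71 -1.6 ] w 0.0134 F [-0.3  0.6 -3.3]
turn [0.01 0.02 0.01] dp before [ 0.12 -0.01  0.63] dp after [ 0.11 -0.01  0.63]
```

View pics/p7.png

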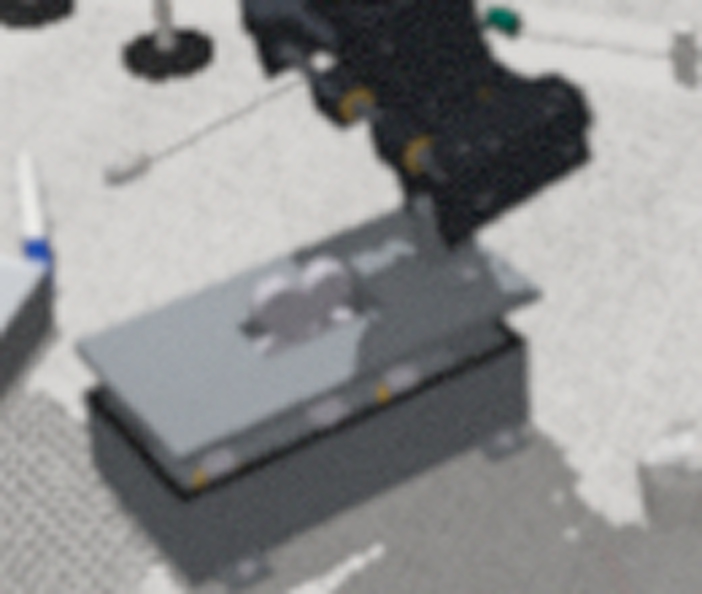

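The nut passes through the slot at about (305,300), and the cover is roughly 20 mm above the rim. Going on down.

Call:
move_arm(
  dp=[
    [0.02, 0, 0.12],
    [0.02, 0, 0.12],
    [0.02, 0, 0.12],
    [0, 0, 0.06],
    [0, 0, 0],
  ],
  turn=[
    [0, 0, 0],
    [0, 0, 0],
    [0, 0, 0],
    [0, 0, 0],
    [0, 0, 0],
  ],
)

```text
time: 9.98
eef_pos: [0.4845, 0.1853, 0.0822]
orientation: [0.042, 0.882, 0.464, -0.078]
force: [-0.1, -0.3, -2.4]
gripper_width: 0.0137
finger_force: 55.0
```

Call:
move_arm(
  dp=[
    [0.02, 0, 0.08],
    [0, 0, 0],
    [0, 0, 0],
  ],
  turn=[
    [0, 0, 0],
    [0, 0, 0],
    [0, 0, 0],
  ],
)

```text
time: 10.23
eef_pos: [0.4849, 0.1857, 0.0802]
orientation: [0.042, 0.882, 0.464, -0.078]
force: [-1.4, 0.1, -2.8]
gripper_width: 0.014
finger_force: 55.0
```

Call:
move_arm(
  dp=[
    [0.02, 0, 0.08],
    [0, 0, 0],
    [0, 0, 0],
  ],
  turn=[
    [0, 0, 0],
    [0, 0, 0],
    [0, 0, 0],
  ],
)

```text
time: 10.48
eef_pos: [0.485, 0.1858, 0.0777]
orientation: [0.042, 0.882, 0.464, -0.078]
force: [0.5, -0.2, -2.6]
gripper_width: 0.0138
finger_force: 55.0
```

Call:
move_arm(
  dp=[
    [0.02, 0, 0.08],
    [0, 0, 0],
    [0, 0, 0],
  ],
  turn=[
    [0, 0, 0],
    [0, 0, 0],
    [0, 0, 0],
  ],
)

```text
time: 10.73
eef_pos: [0.4851, 0.1859, 0.0752]
orientation: [0.042, 0.882, 0.464, -0.078]
force: [-0.7, 0.6, -2.9]
gripper_width: 0.0137
finger_force: 55.0
```

Call:
move_arm(
  dp=[
    [0.02, 0, 0.08],
    [0, 0, 0],
    [0, 0, 0],
  ],
  turn=[
    [0, 0, 0],
    [0, 0, 0],
    [0, 0, 0],
  ],
)

```text
time: 10.98
eef_pos: [0.4854, 0.1863, 0.0728]
orientation: [0.042, 0.882, 0.464, -0.078]
force: [0.4, 0.9, -1.9]
gripper_width: 0.0136
finger_force: 55.0
```

```bash
python3 -c "
from h import *
st()"
```

```text
t 10.98 p [0.4854 0.1863 0.0728] yaw 55.48 z [-0.098 -0.145 -0.984] q [-0.31  0.88 -0.33  1.86  0.54  0.67 -1.62] w 0.0136 F [ 0.4  0.9 -1.9]
```

Call:
move_arm(
  dp=[
    [0.01, 0, 0.08],
    [0, 0, 0],
    [0, 0, 0],
  ],
  turn=[
    [0, 0, 0],
    [0, 0, 0],
    [0, 0, 0],
  ],
)

```text
time: 11.23
eef_pos: [0.4855, 0.1863, 0.0726]
orientation: [0.042, 0.882, 0.464, -0.077]
force: [-2.3, -1.0, 16.9]
gripper_width: 0.0137
finger_force: 55.0
```

Call:
move_arm(
  dp=[
    [0.01, 0, 0.08],
    [0, 0, 0],
    [0, 0, 0],
  ],
  turn=[
    [0, 0, 0],
    [0, 0, 0],
    [0, 0, 0],
  ],
)

```text
time: 11.48
eef_pos: [0.4855, 0.1863, 0.0725]
orientation: [0.043, 0.882, 0.464, -0.077]
force: [-4.9, -1.2, 36.5]
gripper_width: 0.0134
finger_force: 55.0
```

Seated on the rim (contact at TCP z 0.0726). Back off the load, open, and retreat.

Call:
move_arm(
  dp=[
    [-0.01, 0, -0.12],
    [0, 0, 0],
  ],
  turn=[
    [0, 0, 0],
    [0, 0, 0],
  ],
)

```text
time: 11.65
eef_pos: [0.4859, 0.1866, 0.0728]
orientation: [0.042, 0.882, 0.464, -0.077]
force: [-0.1, 0.3, -2.0]
gripper_width: 0.0137
finger_force: 55.0
```

Call:
move_arm(
  dp=[
    [0, 0, 0],
    [0, 0, 0],
    [0, 0, 0],
    [0, 0, 0],
    [0, 0, 0],
    [0, 0, 0],
    [0, 0, -0.5],
    [0, 0, -1],
    [0, 0, -1],
    [0, 0, 0],
  ],
  turn=[
    [0, 0, 0],
    [0, 0, 0],
    [0, 0, 0],
    [0, 0, 0],
    [0, 0, 0],
    [0, 0, 0],
    [0, 0, 0],
    [0, 0, 0],
    [0, 0, 0],
    [0, 0, 0],
  ],
  gripper=60,
)

```text
time: 12.48
eef_pos: [0.4956, 0.2, 0.1498]
orientation: [0.041, 0.882, 0.464, -0.073]
force: [0.5, 0.5, -0.0]
gripper_width: 0.0675
finger_force: 0.0
```

```bash
python3 -c "
from h import *
go(.528,.2505,.16,235.4,0)
b=cam('side')
cv2.imwrite('pics/p8.png',cv2.resize(b['color'][180:290,140:270],None,fx=5.4,fy=5.4,interpolation=cv2.INTER_CUBIC)[:,:,::-1])"
```

```text
t 12.48 p [0.4956 0.2    0.1498] yaw 55.47 z [-0.091 -0.14  -0.986] q [-0.29  0.78 -0.4   1.78  0.46  0.84 -1.55] w 0.0675 F [ 0.5  0.5 -0. ]
turn [ -2.19   0.06 -26.08] dp before [ 1.91 -0.06 -0.67] dp after [-2.    0.07 -0.34]
```

View pics/p8.png

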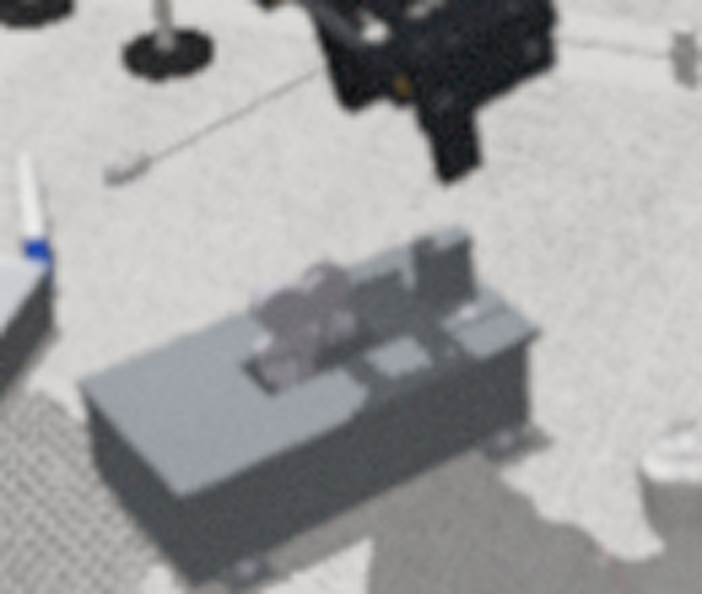

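The cover lies flat and square, with the nut up through the slot and the lug free. That was my last picture. I've viewed 11 crops, one over the limit of ten, so from here I'll use numbers only. Next I untilt, make a half turn to keep joint 7 in range, and centre over the nut.

Call:
move_arm(
  dp=[
    [0, 0, -0.3],
    [0, 0, 0],
    [0, 0, 0],
    [0, 0, 0],
    [0, 0, 0],
    [0, 0, 0],
    [0, 0, 0],
    [0, 0, 0],
    [0, 0, 0],
    [0, 0, 0],
  ],
  turn=[
    [0, 0.7, 0],
    [0, 0.7, 0],
    [0, 0, -1],
    [0, 0, -1],
    [0, 0, -1],
    [0, 0, -1],
    [0, 0, -1],
    [0, 0, -1],
    [0, 0, -1],
    [0, 0, -1],
  ],
)

```text
time: 13.37
eef_pos: [0.4928, 0.1976, 0.1531]
orientation: [0.0, 0.568, 0.823, -0.005]
force: [0.1, 0.4, -0.7]
gripper_width: 0.0672
finger_force: 0.0
```

Call:
move_arm(
  dp=[
    [0, 0, 0],
    [0, 0, 0],
    [0, 0, 0],
    [0, 0, 0],
    [0, 0, 0],
    [0, 0, 0],
    [0, 0, 0],
    [0, 0, 0],
    [0, 0, 0],
    [0, 0, 0],
  ],
  turn=[
    [0, 0, -1],
    [0, 0, -1],
    [0, 0, -1],
    [0, 0, -1],
    [0, 0, -1],
    [0, 0, -1],
    [0, 0, -1],
    [0, 0, -1],
    [0, 0, -1],
    [0, 0, -1],
  ],
)

```text
time: 14.2
eef_pos: [0.4928, 0.1977, 0.153]
orientation: [-0.003, 0.003, 1.0, -0.004]
force: [-0.6, 0.7, -0.4]
gripper_width: 0.0674
finger_force: 0.0
```

Call:
move_arm(
  dp=[
    [0, 0, 0],
    [0, 0, 0],
    [0, 0, 0],
    [0, 0, 0],
    [0, 0, 0],
    [0, 0, 0],
    [0, 0, 0],
    [0, 0, 0],
    [0, 0, 0],
    [0, 0, 0],
  ],
  turn=[
    [0, 0, -1],
    [0, 0, -1],
    [0, 0, -1],
    [0, 0, -1],
    [0, 0, -1],
    [0, 0, -1],
    [0, 0, -1],
    [0, 0, -1],
    [0, 0, 0],
    [0, 0, 0],
  ],
)

```text
time: 15.03
eef_pos: [0.4929, 0.198, 0.1533]
orientation: [-0.005, -0.455, 0.891, -0.002]
force: [0.1, 0.4, 0.5]
gripper_width: 0.0672
finger_force: 0.0
```

```bash
python3 - <<'E'
from h import *
go(.528,.2505,.13,235.4,0)
# nut: pinkish against grey? check colour in the side view at the wing
b=cam("side"); im=b["color"]; f=lambda u,v: im[int(180+v/5.4),int(140+u/5.4)]
print(f(285,305),f(330,285),f(150,400),f(300,340),f(450,280))
E
```

```text
t 15.03 p [0.4929 0.198  0.1533] yaw -125.93 z [-0.006 -0.008 -1.   ] q [ 0.15  0.97 -1.18  1.9   1.05  1.08  1.03] w 0.0672 F [0.1 0.4 0.5]
turn [ 0.   -0.09 -0.19] dp before [-2.11  0.08  0.75] dp after [-2.1   0.03  0.78]
[115 114 121] [115 110 118] [157 163 169] [115 111 120] [77 81 83]
```

```bash
python3 - <<'E'
from h import *
b=cam("side"); T=lambda a:np.array(a,float)/5.4+[140-.4,180-.4]
print(onz(b,T([[280,288],[326,265]]),.100).round(4), onz(b,T([[305,300]]),.09).round(4))
go(.528,.2505,.0713,234,0)
E
```

```text
[[0.535  0.2613 0.1   ]
 [0.5225 0.239  0.1   ]] [[0.5269 0.254  0.09  ]]
t 15.13 p [0.4933 0.1982 0.1538] yaw -125.89 z [-0.005 -0.008 -1.   ] q [ 0.15  0.97 -1.18  1.9   1.05  1.08  1.03] w 0.067 F [ 0.5  0.4 -0.5]
turn [-0.01 -0.08  0.02] dp before [-2.12  0.09  2.73] dp after [-2.09  0.09  2.75]
```

Call:
move_arm(
  dp=[
    [-0.4, 0, 0],
    [-0.5, 0, 0],
    [-0.5, 0, 0],
    [-0.5, 0, 0],
    [-0.21, 0.03, 0],
    [0, 0, 0.3],
    [0, 0, 0.3],
    [0, 0, 0.2],
    [0, 0, 0],
    [0, 0, 0],
  ],
  turn=[
    [0, -0.09, 0],
    [0, 0, 0],
    [0, 0, 0],
    [0, 0, 0],
    [0, 0, 0],
    [0, 0, 0],
    [0, 0, 0],
    [0, 0, 0],
    [0, 0, 0],
    [0, 0, 0],
  ],
)

```text
time: 15.97
eef_pos: [0.5293, 0.2494, 0.1295]
orientation: [0.0, -0.456, 0.89, -0.0]
force: [0.3, 0.4, -0.5]
gripper_width: 0.0674
finger_force: 0.0
```

```bash
python3 - <<'E'
from h import *
go(.528,.2505,.0735,234,0)
E
```

```text
t 15.97 p [0.5293 0.2494 0.1295] yaw -125.75 z [ 0.001 -0.    -1.   ] q [ 0.05  1.04 -1.14  1.76  1.07  1.11  1.05] w 0.0674 F [ 0.3  0.4 -0.5]
turn [-0.01  0.    0.04] dp before [-0.    0.06  1.87] dp after [-0.    0.06  1.87]
```

Call:
move_arm(
  dp=[
    [0, 0.03, 0.4],
    [0, 0.03, 0.5],
    [0, 0, 0.5],
    [0, 0, 0.5],
    [0, 0, 0],
    [0, 0, 0],
  ],
  turn=[
    [0, 0, 0],
    [0, 0, 0],
    [0, 0, 0],
    [0, 0, 0],
    [0, 0, 0],
    [0, 0, 0],
  ],
)

```text
time: 16.47
eef_pos: [0.528, 0.251, 0.0726]
orientation: [0.0, -0.456, 0.89, -0.0]
force: [0.2, -0.2, 0.9]
gripper_width: 0.0673
finger_force: 0.0
```

Call:
move_arm(
  dp=[
    [0, 0, 0],
    [0, 0, 0],
    [0, 0, 0],
    [0, 0, 0],
    [0, 0, 0],
    [0, 0, 0],
    [0, 0, 0],
    [0, 0, 0],
    [0, 0, 0],
    [0, 0, 0],
  ],
  turn=[
    [0, 0, 0],
    [0, 0, 0],
    [0, 0, 0],
    [0, 0, 0],
    [0, 0, 0],
    [0, 0, 0],
    [0, 0, 0],
    [0, 0, 0],
    [0, 0, 0],
    [0, 0, 0],
  ],
  gripper=255,
  grip_force=25,
)

```text
time: 17.3
eef_pos: [0.531, 0.2499, 0.0735]
orientation: [0.002, -0.455, 0.891, -0.002]
force: [5.0, -2.5, 0.7]
gripper_width: 0.0098
finger_force: 25.0
```

```bash
python3 - <<'E'
from h import *
s,_=st(); print(s["ft_torque"],s["finger_force"])
E
```

```text
t 17.3 p [0.531  0.2499 0.0735] yaw -125.89 z [ 0.006 -0.002 -1.   ] q [ 0.03  1.12 -1.08  1.78  1.17  1.04  0.99] w 0.0098 F [ 5.  -2.5  0.7]
[-0.44482681 -1.071831   -0.02931157] 24.999922107090242
```

Nut gripped (9.8 mm). Relieve the side load, then turn clockwise while following the 4 mm sink.

Call:
move_arm(
  dp=[
    [0, -0.1, 0],
    [0, 0, 0],
    [0, 0, 0.01],
    [0, 0, 0.01],
    [0, 0, 0.01],
    [0, 0, 0.01],
    [0, 0, 0.01],
    [0, 0, 0.01],
    [0, 0, 0.01],
    [0, 0, 0],
  ],
  turn=[
    [0, 0, 0],
    [0, 0, 0],
    [0, 0, 0.7],
    [0, 0, 0.7],
    [0, 0, 0.7],
    [0, 0, 0.7],
    [0, 0, 0.7],
    [0, 0, 0.7],
    [0, 0, 0.7],
    [0, 0, 0],
  ],
)

```text
time: 18.13
eef_pos: [0.531, 0.2501, 0.0717]
orientation: [0.002, -0.178, 0.984, 0.0]
force: [0.4, 0.1, 2.0]
gripper_width: 0.0098
finger_force: 25.0
```

```bash
python3 - <<'E'
from h import *
s,_=st(); print(s["ft_torque"],s["finger_force"])
E
```

```text
t 18.13 p [0.531  0.2501 0.0717] yaw -159.52 z [ 0.003  0.001 -1.   ] q [-0.    1.08 -1.    1.78  1.12  0.97  0.43] w 0.0098 F [0.4 0.1 2. ]
[ 0.02270205 -0.18513367 -0.04597258] 25.001160473912023
```

Call:
move_arm(
  dp=[
    [0, 0, 0.01],
    [0, 0, 0.01],
    [0, 0, 0.01],
    [0, 0, 0.01],
    [0, 0, 0.01],
    [0, 0, 0.01],
    [0, 0, 0.01],
    [0, 0, 0.01],
    [0, 0, 0],
  ],
  turn=[
    [0, 0, 0.7],
    [0, 0, 0.7],
    [0, 0, 0.7],
    [0, 0, 0.7],
    [0, 0, 0.7],
    [0, 0, 0.7],
    [0, 0, 0.7],
    [0, 0, 0.7],
    [0, 0, 0],
  ],
)

```text
time: 18.88
eef_pos: [0.531, 0.2503, 0.0696]
orientation: [0.001, 0.156, 0.988, 0.001]
force: [-0.1, 0.3, 5.8]
gripper_width: 0.0101
finger_force: 25.0
```

```bash
python3 - <<'E'
from h import *
s,_=st(); print(s["ft_torque"],s["finger_force"])
E
```

```text
t 18.88 p [0.531  0.2503 0.0696] yaw 162.05 z [ 0.003  0.001 -1.   ] q [-0.05  1.03 -0.88  1.79  1.05  0.87 -0.19] w 0.0101 F [-0.1  0.3  5.8]
[-0.12193352 -0.17743804 -0.02473841] 25.00148781866301
```

Call:
move_arm(
  dp=[
    [0, 0, 0],
    [0, 0, 0.01],
    [0, 0, 0],
  ],
  turn=[
    [0, 0, 0.4],
    [0, 0, 0.4],
    [0, 0, 0],
  ],
)

```text
time: 19.13
eef_pos: [0.5311, 0.2504, 0.0694]
orientation: [0.001, 0.203, 0.979, 0.001]
force: [0.4, -0.7, 6.5]
gripper_width: 0.0099
finger_force: 25.0
```

```bash
python3 - <<'E'
from h import *
s,_=st(); print(s["ft_torque"],s["finger_force"])
E
```

```text
t 19.13 p [0.5311 0.2504 0.0694] yaw 156.63 z [ 0.003  0.002 -1.   ] q [-0.06  1.03 -0.86  1.79  1.04  0.86 -0.27] w 0.0099 F [ 0.4 -0.7  6.5]
[-0.06601045 -0.0891615  -0.10760533] 25.00000154308509
```

Call:
move_arm(
  dp=[
    [0, 0, 0],
    [0, 0, 0],
    [0, 0, 0],
  ],
  turn=[
    [0, 0, 0.4],
    [0, 0, 0.4],
    [0, 0, 0],
  ],
)

```text
time: 19.38
eef_pos: [0.5311, 0.2504, 0.0692]
orientation: [0.001, 0.249, 0.968, 0.001]
force: [1.1, -0.3, 4.0]
gripper_width: 0.0097
finger_force: 25.0
```

```bash
python3 - <<'E'
from h import *
s,_=st(); print(s["ft_torque"],s["finger_force"])
E
```

```text
t 19.38 p [0.5311 0.2504 0.0692] yaw 151.15 z [ 0.003  0.002 -1.   ] q [-0.06  1.02 -0.85  1.79  1.03  0.84 -0.36] w 0.0097 F [ 1.1 -0.3  4. ]
[-0.00254742 -0.21668791 -0.06731062] 24.999332230654545
```

Call:
move_arm(
  dp=[
    [0, 0, 0],
    [0, 0, 0],
    [0, 0, 0],
  ],
  turn=[
    [0, 0, 0.3],
    [0, 0, 0.3],
    [0, 0, 0],
  ],
)

```text
time: 19.63
eef_pos: [0.531, 0.2505, 0.0691]
orientation: [0.001, 0.283, 0.959, 0.001]
force: [0.8, -0.5, 4.0]
gripper_width: 0.0095
finger_force: 25.0
```

```bash
python3 - <<'E'
from h import *
s,_=st(); print(s["ft_torque"],s["finger_force"])
E
```

```text
t 19.63 p [0.531  0.2505 0.0691] yaw 147.17 z [ 0.003  0.002 -1.   ] q [-0.07  1.02 -0.83  1.79  1.02  0.83 -0.42] w 0.0095 F [ 0.8 -0.5  4. ]
[-0.0058723  -0.15350128  0.45324267] 25.000425429898314
```

The torque has risen to 0.45 N m, so the nut is at its stop. Unload slightly, open, and rise clear.

Call:
move_arm(
  dp=[
    [0, 0, 0],
    [0, 0, 0],
  ],
  turn=[
    [0, 0, -0.25],
    [0, 0, 0],
  ],
)

```text
time: 19.8
eef_pos: [0.531, 0.2505, 0.069]
orientation: [0.001, 0.267, 0.964, 0.001]
force: [0.2, -0.3, 6.2]
gripper_width: 0.0097
finger_force: 25.0
```

Call:
move_arm(
  dp=[
    [0, 0, 0],
    [0, 0, 0],
    [0, 0, 0],
    [0, 0, 0],
    [0, 0, 0],
    [0, 0, 0],
    [0, 0, -0.5],
    [0, 0, -1],
    [0, 0, -1],
    [0, 0, -1],
  ],
  turn=[
    [0, 0, 0],
    [0, 0, 0],
    [0, 0, 0],
    [0, 0, 0],
    [0, 0, 0],
    [0, 0, 0],
    [0, 0, 0],
    [0, 0, 0],
    [0, 0, 0],
    [0, 0, 0],
  ],
  gripper=90,
)

```text
time: 20.63
eef_pos: [0.5303, 0.2495, 0.1744]
orientation: [0.001, 0.27, 0.963, 0.0]
force: [0.4, -0.0, 0.4]
gripper_width: 0.0573
finger_force: 0.0
```

Call:
move_arm(
  dp=[
    [0, 0, -1],
    [0, 0, -1],
    [0, 0, 0],
    [0, 0, 0],
    [0, 0, 0],
  ],
  turn=[
    [0, 0, 0],
    [0, 0, 0],
    [0, 0, 0],
    [0, 0, 0],
    [0, 0, 0],
  ],
)

```text
time: 21.05
eef_pos: [0.5304, 0.2489, 0.2329]
orientation: [0.001, 0.27, 0.963, 0.0]
force: [-0.1, 0.3, -0.5]
gripper_width: 0.0575
finger_force: 0.0
```

```bash
python3 - <<'E'
from h import *
s,_=st()
b=cam("side"); save(b,"side9.png"); g=cv2.cvtColor(b["color"],cv2.COLOR_RGB2GRAY)
a=cv2.imread("pics/side6.png",0)
m=np.zeros_like(g); m[225:285,150:245]=(g[225:285,150:245]>140)&(g[225:285,150:245]<185)
# cover corners by brightness change at the rim: bright cover top region
k=max(cv2.findContours(cv2.morphologyEx(m,cv2.MORPH_OPEN,np.ones((3,3))),0,1)[0],key=cv2.contourArea).reshape(-1,2)
P=onz(b,k,.056)[:,:2]; d=P-[.528,.2505]; t=np.radians(55.4); X=d@[np.cos(t),np.sin(t)]; Y=d@[-np.sin(t),np.cos(t)]
print("top face local extents mm",np.round(1000*np.array([X.min(),X.max(),Y.min(),Y.max()]),0),cv2.boundingRect(k))
E
```

```text
t 21.05 p [0.5304 0.2489 0.2329] yaw 148.66 z [ 0.002 -0.    -1.   ] q [ 0.01  0.81 -1.    1.67  0.76  1.09 -0.2 ] w 0.0575 F [-0.1  0.3 -0.5]
top face local extents mm [-95.  97. -51.  48.] (154, 225, 83, 46)
```

The cover's top face measures −95…97 by −51…48 mm about the housing centre, so it is seated and square. The nut is at its stop and the gripper is clear, so I'm handing in.

```bash
python3 -c "
from rig import *
print(close_job())"
```

```text
the job is handed in; nothing more can be done
None
```

I put the slotted cover flat and square on the housing, turned the wing nut clockwise to its stop, let go, and handed the job in at about 21 s. No verdict came back, and I viewed 11 pictures, one over the limit of 10.

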